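# Put the shaving tray back in order

### The job

Push the hair trimmer down its lane of the sloped tray, without lifting it, until it rests straight against the back stop. Stand the fallen steel atomizer upright in the upper half of the empty lane, let go of it, and then slide it down, still standing and without picking it up again, until it too rests against the stop. Leave the soap dish, comb and tumbler where they are.

Things in the scene. Friction and masses are not known exactly. Their poses are not given: they have to be found in the camera images.
- tray: Pale wooden tray, fixed, sloping 10 degrees. Origin: middle of the deck's upper face, 40 mm above the shelf; x runs down the slope to the back stop, y across, z square to the deck. Deck 260 mm long, 192 mm wide. Walls 14 mm high, 8 mm thick, along x at y = -92, 0, 92 mm make two 84 mm lanes; the trimmer is in the +y one. The high end (-x) is open. Things stay put on the slope until pushed.
- stop (a point): Point on the inner face of the tray's back stop, at deck level, in the middle of the tray's width: tray x = 120 mm, y = 0. The stop is a board 36 mm high and 10 mm thick across the low end of both lanes. Axes as the tray's.
- empty_lane (a point): Point on the deck in the middle of the empty (-y) lane's width, in its upper half: tray x = -35 mm, y = -46 mm. Axes as the tray's. The upper half is tray x below 0.
- trimmer: Silver hair trimmer with a toggle switch on top, 140 mm long (x from -70 to 70 mm), 44 mm wide, 34 mm high (22 mm at the blade end), about 0.25 kg. Lies flat in the upper part of the +y lane, roughly straight. Origin: centre of its underside; x to the blade head, which faces the stop; the flat butt end faces up the slope; z up. Against the stop its origin is at tray x = 50 mm.
- atomizer: Steel cologne atomizer, about 0.22 kg: twelve-sided body 44 mm across, 85 mm tall, then a round cap 30 mm across; 113 mm tall in all. Origin: centre of its foot; z to the cap. Starts lying on the shelf at the tray's -y side, cap roughly to -y, axis 22 mm above the shelf. Standing against the stop its origin is at tray x = 98 mm. Pushed more than about 25 mm above the deck it topples.
- soap_dish: Round white ceramic soap dish, 100 mm across, 26 mm high, with a bar of soap that reaches the rim; a bystander. Origin at the centre of its underside.
- comb: Black plastic comb, 180 mm long, 36 mm wide, 7 mm thick, lying on the shelf beyond the tray's low end; a bystander. Origin at the centre of its underside, x along it.
- tumbler: Blue ceramic tumbler, 72 mm across the rim, 95 mm high, standing on the +y side of the tray; a bystander. Origin at the centre of its underside.
There are look-alikes about, which are no part of the job. Leave any black or turquoise look-alike of the trimmer alone.

How it is judged:
By the outcome, as a careful person would: the job done as asked, in the order asked, and still so for the second after the job is handed in, with the robot touching nothing.
It also fails if it takes over 72 s, if anything falls off the work surface, if the arm or the gripper's body presses on something with over 40 N, if the wrist force passes 120 N, or if a joint passes its speed limit or range.

### The arm

A 6-joint arm with a two-finger parallel gripper is mounted at the origin on the work surface. World frame = base frame: x ahead of the robot, y to its left, z up, the work surface at z = 0. Lengths are in mm, angles in rad, forces in N, time in s.
With the tool pointing down it reaches from about 250 to 800 mm from the base axis. Payload 8.5 kg.
Tool frame: the origin (TCP) lies midway between the tips of the shut fingers; the grasp point (between the pads) lies 19 mm behind it (bot.grip_point_offset is the distance from the TCP to the grasp point, in mm); z points along the fingers, x is the direction in which the jaws open and shut, and the axes are right-handed (so a half turn about z gives the same grasp; the last joint's range is limited). The gripper opens to 85 mm and grips with 20 to 120 N. Pads are 22 mm wide; open, the fingers measure 114 mm over their backs; the gripper's body (76 mm by 85 mm) begins 54 mm behind the grasp point. The pads swing forward as they close: fully open they stand 13 mm farther back than shut.
Start: joints at [-1.173, 0.238, -0.013, 1.319, 0, 1.571], TCP at [203.361, -483.966, 231.276] pointing down, gripper open.
Joint ranges: [-2.66, 2.66], [-1.03, 1.9], [-1.14, 1.46], [-1.82, 2.27], [-1.45, 1.34], [-3.14, 3.14]. Speed limits (rad/s): [2.22, 2.22, 2.79, 3.14, 3.14, 3.14].

### API

Orientations are given as a unit quaternion [x, y, z, w].
In Python, from bench import bot, jaws, solver, viewer, job_done, status gives the robot as it stands. Calls block until the motion is done:
- bot.movep(position, orientation): joint-space move of the TCP to a pose.
- bot.move_linear(position, v=150, ori=None, threshold=None): straight line of the TCP; ori=None keeps the orientation; v is the mean speed in mm/s. With threshold (N) it stops when the force on the tool has changed by that much, and returns True; else False.
- bot.goto_joints(angles): joint-space move.
- jaws.grip(opening, newtons=None): finger opening in mm; newtons is the grip in N (None keeps the last); returns when the fingers have stopped.
- bot.sleep(seconds).
- solver.inverse_kinematics(position, orientation): joint angles nearest the present ones, or None.
- viewer.capture(name): name is "side" or "top"; returns a dict with "image" (384x512x3 uint8, red, green, blue), "camera_matrix" (3x3 intrinsics, pixels), "D" ([k1, k2, p1, p2, k3] as OpenCV has them; the pictures are not rectified), "camera_from_world" (4x4, takes a point from world to camera coordinates). Camera axes: x right, y down, z forward; pixel columns grow to the right and rows downward; lengths in mm; the calibration is good to about 2 mm. A picture is of the moment at which its call begins. There is no depth.
A pose or a line that the arm cannot do raises bot.PlanningError and nothing moves.
- job_done(): hands the job in, once; it reports no verdict.
Trained networks look in a picture, given as the dict that the camera call returned (one of the last four; its "shot" number tells which), for a name from the list of things; names that differ only in an ending like _2 or _b are one class to them, and where a whole thing is asked for, a point or a joint stands for the part that bears it (a point fixed in the world has none). Each returns a list of dicts, best first, with "p" (0 to 1); they miss things now and then, are a little off and sometimes report something else, mostly with a low value. They report only what shows in the picture. A call takes as long as a camera call. They do not tell look-alikes from the thing itself.
- viewer.recognise(picture, query): "box" ([left, top, right, bottom] in pixels, round what is visible of it).
- viewer.cut_out(picture, query): "mask" (384x512 bool, what is visible of it) and "box" ([left, top, right, bottom] in pixels, round what is visible of it).
- viewer.place_of(picture, query): "at" ([row, column] in pixels: a listed point, or the origin of a listed thing).
Readings, each from a call of its own:
- status.current_clock(): time.
- status.current_q(): joint angles.
- status.current_joint_velocities(): joint speeds.
- status.current_effort(): joint torques, N m.
- status.current_position(): TCP position.
- status.current_orientation(): TCP orientation.
- status.current_ft_force(): force on the tool from outside, world axes, zero at the start.
- status.current_wrist_torque(): the same for the moment, N m.
- status.current_width(): finger opening in mm.
Only numpy, scipy, OpenCV 4.12 (cv2) and the standard library are available. Lean on these libraries where they do the work, as an engineer would, in place of code of your own. Each camera call takes 0.05 s, during which the arm holds its last target.

## Working session

There is one attempt and no reset: what is moved stays moved. The work goes in short steps, each a Python script; the robot and the scene stay as the last script left them, time stands still between calls to the robot, and variables do not carry over. Pictures are saved under pics/ and viewed, and the job is handed in when it is done.

```bash
ls; mkdir -p pics; python3 - <<'E'
from bench import bot,jaws,solver,viewer,job_done,status
import cv2,numpy as np
for n in("top","side"):
    c=viewer.capture(n)
    cv2.imwrite(f"pics/{n}0.png",cv2.resize(c["image"][:,:,::-1],(800,600),interpolation=cv2.INTER_CUBIC))
    np.set_printoptions(precision=4,suppress=True)
    print(n,c["camera_matrix"],c["D"],c["camera_from_world"])
    for q in("trimmer","atomizer","tray","stop","empty_lane","soap_dish","comb","tumbler"):
        print(q,[(np.round(d["at"],1),round(d["p"],2)) for d in viewer.place_of(c,q)],[(np.round(d["box"]),round(d["p"],2)) for d in viewer.recognise(c,q)])
print(status.current_clock())
E
```

```text
pics
top [[349.6643   0.     257.6643]
 [  0.     349.6643 196.3777]
 [  0.       0.       1.    ]] [0.0162 0.     0.     0.     0.    ] [[   0.0239   -0.9995   -0.0189   77.156 ]
 [  -0.9965   -0.0222   -0.081   565.0452]
 [   0.0806    0.0208   -0.9965 1031.0172]
 [   0.        0.        0.        1.    ]]
trimmer [(array([195.4, 255.2]), 0.93), (array([202.5, 201.3]), 0.93), (array([265.7, 186.1]), 0.79), (array([266.2, 282.6]), 0.78), (array([138.8, 153.2]), 0.57)] [(array([176., 242., 200., 289.]), 0.97), (array([177., 182., 221., 226.]), 0.86), (array([137., 116., 167., 155.]), 0.72), (array([247., 172., 267., 220.]), 0.71), (array([260., 256., 304., 276.]), 0.71)]
atomizer [(array([213.5, 336.3]), 0.65)] [(array([336., 211., 375., 222.]), 0.83)]
tray [(array([214.2, 336. ]), 0.64), (array([185.3, 270.4]), 0.56)] [(array([236., 139., 309., 232.]), 0.72)]
stop [(array([150.9, 270.8]), 0.84), (array([195.5, 288.8]), 0.47)] [(array([240., 139., 309., 227.]), 0.79)]
empty_lane [(array([194.8, 288.3]), 0.98)] [(array([236., 138., 308., 231.]), 0.77), (array([116., 216., 146., 239.])
[... 920 characters left out ...]
55)]
atomizer [(array([174.3, 299.1]), 0.86), (array([203.7, 249.4]), 0.67)] [(array([297., 152., 316., 176.]), 0.69)]
tray [(array([192. , 248.7]), 0.66)] [(array([201., 162., 300., 230.]), 0.61)]
stop [(array([182. , 218.6]), 0.8)] [(array([201., 163., 298., 231.]), 0.59)]
empty_lane [(array([186.1, 266.1]), 0.6)] [(array([200., 162., 298., 233.]), 0.81)]
soap_dish [(array([146.6, 257.6]), 0.84), (array([189.1, 265.4]), 0.5)] [(array([245., 137., 270., 152.]), 0.89)]
comb [(array([192.2, 193. ]), 0.92), (array([185.5, 219.5]), 0.24)] [(array([176., 176., 208., 212.]), 0.96)]
tumbler [(array([316.5, 210.2]), 0.96), (array([196.1, 193.5]), 0.72)] [(array([195., 285., 223., 328.]), 0.85)]
1.7
```

View pics/top0.png

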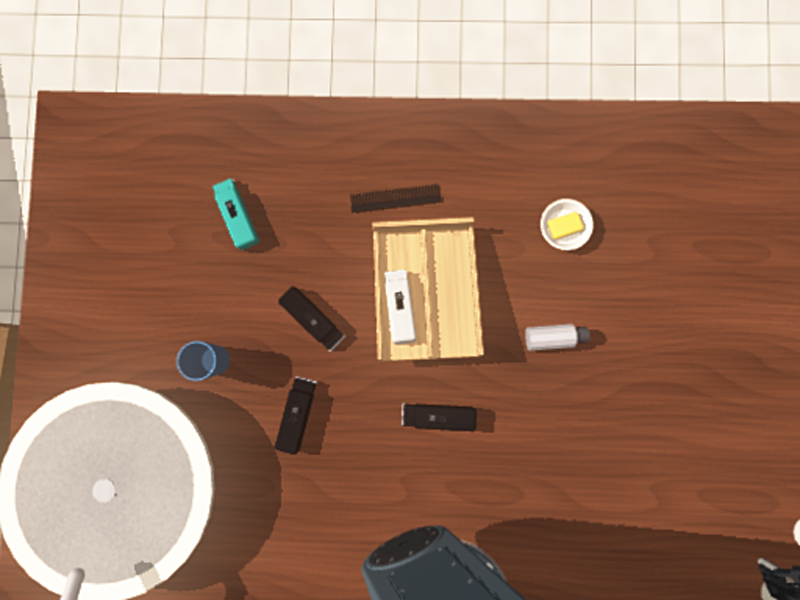

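View pics/side0.png

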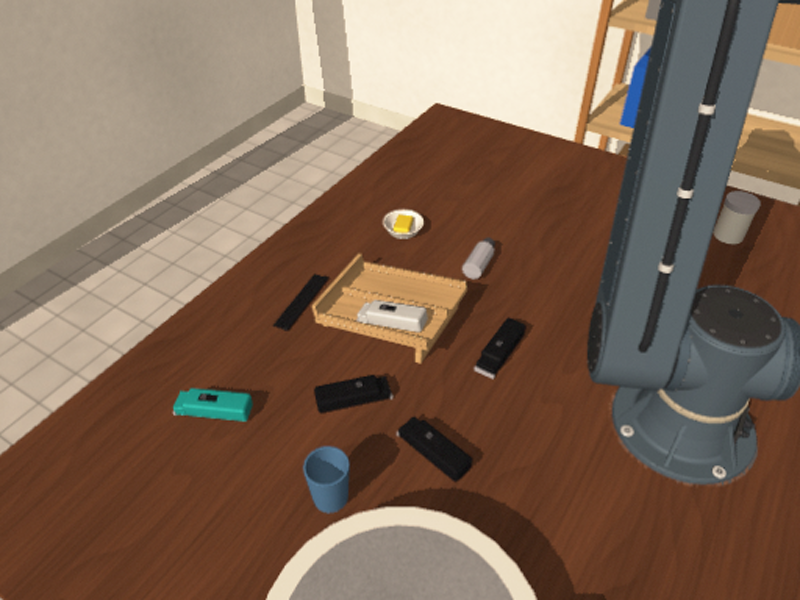

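Top picture (800x600): the silver trimmer is at (400,305) in the tray's left (+y) lane. Trimmer look-alikes: turquoise (235,213), black (312,318), (297,415), (438,417). The atomizer is at (557,337) with its cap to the right, the dish at (567,225), the comb at (395,198) and the tumbler at (197,360). Only the one in the tray is silver. Next I'll take close crops.

```bash
cat > h.py <<'E'
from bench import bot,jaws,solver,viewer,job_done,status
import cv2,numpy as np
from scipy.optimize import least_squares
from scipy.spatial.transform import Rotation as R
np.set_printoptions(precision=2,suppress=True)
def proj(c,P):
    P=np.atleast_2d(np.asarray(P,float)); T=c["camera_from_world"]
    rv,_=cv2.Rodrigues(np.ascontiguousarray(T[:3,:3])); 
    return cv2.projectPoints(P,rv,T[:3,3].copy(),c["camera_matrix"],np.array(c["D"],float))[0][:,0]
def tri(c1,p1,c2,p2): # pixel (u,v)
    n=[cv2.undistortPoints(np.array([[p]],float),c["camera_matrix"],np.array(c["D"],float))[0,0] for c,p in((c1,p1),(c2,p2))]
    X=cv2.triangulatePoints(c1["camera_from_world"][:3],c2["camera_from_world"][:3],n[0].reshape(2,1),n[1].reshape(2,1))[:,0]
    return X[:3]/X[3]
def onplane(c,p,z):
    n=cv2.undistortPoints(np.array([[p]],float),c["camera_matrix"],np.array(c["D"],float))[0,0]
    T=c["camera_from_world"]; d=T[:3,:3].T@np.array([*n,1]); o=-T[:3,:3].T@T[:3,3]
    return o+d*(z-o[2])/d[2]
def crop(c,box,name,s=None,pts=None):
    l,t,r,b=box; s=s or min(800//(r-l),600//(b-t))
    im=c["image"][t:b,l:r,::-1]; im=cv2.resize(im,None,fx=s,fy=s,interpolation=cv2.INTER_CUBIC)
    for k,(u,v) in enumerate(pts if pts is not None else []):
        cv2.circle(im,(int((u-l+.5)*s),int((v-t+.5)*s)),2,(0,0,255),-1)
    for g in range((l//10+1)*10,r,10): cv2.line(im,(int((g-l+.5)*s),0),(int((g-l+.5)*s),6),(255,0,255),1); cv2.putText(im,str(g),(int((g-l+.5)*s)-10,16),0,.35,(255,255,0),1)
    for g in range((t//10+1)*10,b,10): cv2.line(im,(0,int((g-t+.5)*s)),(6,int((g-t+.5)*s)),(255,0,255),1); cv2.putText(im,str(g),(8,int((g-t+.5)*s)+4),0,.35,(255,255,0),1)
    cv2.imwrite("pics/"+name+".png",im)
E
python3 - <<'E'
from h import *
a=viewer.capture("top");b=viewer.capture("side")
crop(a,(225,130,385,240),"top1");crop(b,(190,145,330,235),"side1")
import pickle;pickle.dump((a,b),open("cap.pkl","wb"))
for c in(a,b):
  for q in("atomizer","trimmer"):
    for d in viewer.cut_out(c,q):
        print(q,d["p"],np.round(d["box"],1),[cv2.minAreaRect(np.argwhere(d["mask"])[:,::-1].astype(np.float32))])
E
```

```text
atomizer 0.97 [334.9 210.5 378.2 221.5] [((356.0, 215.5), (13.0, 40.0), 90.0)]
atomizer 0.49 [227.3 121.6 280.  134.1] [((253.2432861328125, 126.84741973876953), (11.558903694152832, 57.40922164916992), 84.47245788574219)]
trimmer 0.92 [246.7 173.4 266.1 219.3] [((255.6866912841797, 196.39682006835938), (47.083194732666016, 16.199737548828125), 85.03025817871094)]
trimmer 0.86 [137.  111.6 165.5 155.6] [((149.862060546875, 137.15518188476562), (45.12397003173828, 16.71257972717285), 68.19859313964844)]
trimmer 0.85 [258.2 258.3 303.5 276.3] [((279.9999694824219, 267.4999694824219), (45.99999237060547, 14.999998092651367), 0.0)]
trimmer 0.65 [175.1 179.8 219.6 223.5] [((198.75, 203.25), (46.66904067993164, 14.849242210388184), 45.0)]
trimmer 0.63 [176.7 241.4 199.9 290. ] [((188.45370483398438, 265.3213195800781), (16.527647018432617, 49.009315490722656), 14.534457206726074)]
atomizer 0.72 [296.3 153.7 317.  178.1] [((306.77532958984375, 164.85955810546875), (12.825976371765137, 28.83194351196289), 32.00538635253906)]
trimmer 0.8 [305.  204.4 337.8 242.1] [((319.7360534667969, 221.949951171875), (16.198226928710938, 42.1024055480957), 35.753883361816406)]
trimmer 0.68 [230.  190.1 274.8 212.2] [((251.462158203125, 201.81544494628906), (43.05113983154297, 15.48887825012207), 6.842773914337158)]
trimmer 0.68 [199.8 237.7 253.6 263.7] [((225.42681884765625, 250.6585235595703), (18.368715286254883, 48.33137893676758), 77.90524291992188)]
trimmer 0.56 [253.4 267.8 304.2 308.4] [((278.1951599121094, 286.256103515625), (51.537349700927734, 20.458763122558594), 38.65980529785156)]
trimmer 0.55 [113.  246.9 162.5 272.5] [((136.13360595703125, 258.5750427246094), (51.77297592163086, 19.539321899414062), 5.355824947357178)]
```

View pics/top1.png

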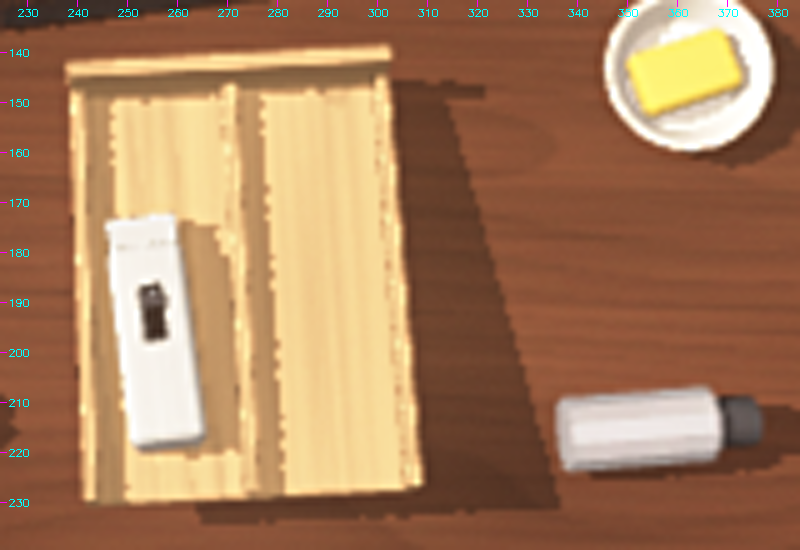

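View pics/side1.png

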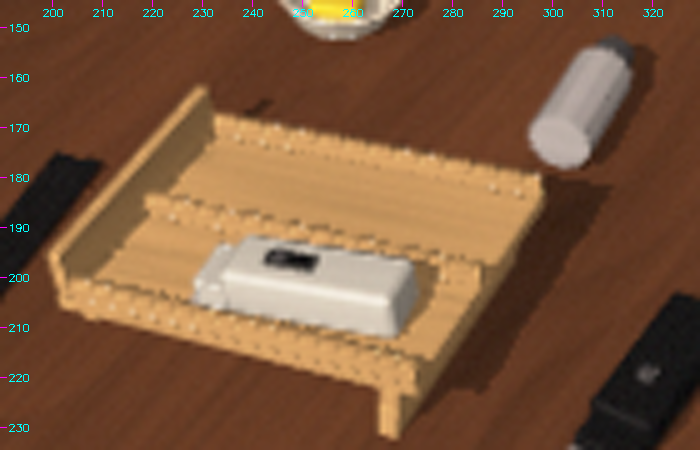

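The close crop confirms it. The silver trimmer lies in the +y lane and is turned slightly; its butt is at (168/5...) ≈ pixel (258,217). I'll fit the tray, trimmer and atomizer poses from both views.

```bash
cat > fit.py <<'E'
from h import *
import pickle
a,b=pickle.load(open("cap.pkl","rb"))
tp=[((130,96,36),(237.7,142.5)),((130,-96,36),(302.7,138.7)),((120,-96,36),(302.9,141.7)),((120,96,36),(237.9,145.5)),((-130,96,14),(241.3,229.9)),((-130,-96,14),(309.3,226.9))]
sp=[((130,-96,36),(230.5,161.9)),((130,96,36),(199.9,195.5)),((-130,-96,14),(298.1,179.9)),((-130,96,14),(273.1,218.9)),((-130,0,14),(285.7,197.5))]
def pose(p):
    return R.from_euler("ZYX",[p[3],p[4],p[5]]), np.array(p[:3])
def res(p):
    r,t=pose(p); e=[]
    for c,l in((a,tp),(b,sp)):
        e.append((proj(c,r.apply([q[0] for q in l])+t)-[q[1] for q in l]).ravel())
    return np.concatenate(e)
s=least_squares(res,[560,-20,40,0,.17,0]); print(s.x,np.degrees(s.x[3:]));print(res(s.x).reshape(-1,2))
f=lambda p:res([p[0],p[1],40,p[2],np.radians(10),0])
s2=least_squares(f,[560,-20,0]);print(s2.x,np.degrees(s2.x[2]));print(f(s2.x).reshape(-1,2))
E
python3 fit.py
```

```text
[593.77  46.23  40.04   0.07   0.18  -0.  ] [ 4.17 10.22 -0.21]
[[ 0.32 -0.15]
 [-0.06  0.13]
 [ 0.01  0.26]
 [ 0.22 -0.03]
 [ 0.15  0.2 ]
 [-0.25 -0.14]
 [-0.89 -0.18]
 [-0.68  0.3 ]
 [ 0.75 -0.26]
 [-0.39 -0.46]
 [ 0.7   0.62]]
[593.82  46.25   0.07] 4.243997340163257
[[ 0.28 -0.2 ]
 [-0.07  0.1 ]
 [-0.01  0.23]
 [ 0.19 -0.07]
 [ 0.23  0.25]
 [-0.22 -0.14]
 [-0.92 -0.21]
 [-0.7   0.14]
 [ 0.76 -0.09]
 [-0.32 -0.44]
 [ 0.74  0.72]]
```

```bash
cat >> h.py <<'E'
TR=R.from_euler("ZY",[4.24,10],degrees=True); TT=np.array([593.8,46.25,40.])
def t2w(p): return TR.apply(p)+TT
def w2t(p): return TR.inv().apply(np.asarray(p)-TT)
E
python3 - <<'E'
from h import *
import pickle
a,b=pickle.load(open("cap.pkl","rb"))
tp=[((70,0,22),(252.6,173.1)),((-70,22,32),(250.9,218.5)),((-70,-22,32),(265.1,216.9))]
sp=[((-70,-22,34),(273.1,196.5)),((70,0,22),(229.8,196.5))]
def f(p,full=False):
    r=R.from_euler("z",p[2]); e=[]
    for c,l in((a,tp),(b,sp)):
        e.append((proj(c,t2w(r.apply([q[0] for q in l])+[p[0],p[1],0]))-[q[1] for q in l]).ravel())
    return np.concatenate(e)
s=least_squares(f,[-40,46,0]);print("trimmer tray",s.x,np.degrees(s.x[2]));print(f(s.x).reshape(-1,2))
# height by triangulation: toggle, butt corner
X=tri(a,(265.1,216.9),b,(273.1,196.5));print("butt -y top corner",X,w2t(X))
X=tri(a,(254.8,192),b,(190+289/5-.5,145+260/5-.5));print("toggle",X,w2t(X))
F=tri(a,(336.9,216.5),b,(301.3,173.1));C=tri(a,(376.3,213.5),b,(313.5,153.5))
print("foot",F,w2t(F),"cap",C,np.linalg.norm(C-F))
print("onplane22",onplane(a,(336.9,216.5),22),onplane(a,(376.3,213.5),22),onplane(b,(301.3,173.1),22),onplane(b,(313.5,153.5),22))
# overlay model outline
r=R.from_euler("z",s.x[2]);g=lambda q:t2w(r.apply(q)+[s.x[0],s.x[1],0])
o=g([(-70,-22,34),(-70,22,34),(-70,22,0),(-70,-22,0),(70,-18,22),(70,18,22)])
L=[(x,y,0) for x in(-130,120) for y in(-88,-4,4,88)];L=np.vstack([o,t2w(L)])
crop(a,(225,130,385,240),"top2",pts=proj(a,L));crop(b,(190,145,330,235),"side2",pts=proj(b,L))
E
```

```text
trimmer tray [-30.77  52.12   0.07] 3.9795503152183587
[[-0.02 -0.94]
 [-0.68  0.34]
 [ 0.65  0.09]
 [-0.03 -0.12]
 [ 0.51  0.48]]
butt -y top corner [499.96  66.34  91.84] [-99.7   26.97  35.06]
toggle [571.64  97.89  80.86] [-25.1   53.14  37.06]
foot [ 508.3  -147.58   24.69] [ -95.43 -186.98  -32.38] cap [ 519.27 -262.9    29.23] 115.92326163923013
onplane22 [ 508.16 -148.24   22.  ] [ 519.9  -265.02   22.  ] [ 509.76 -150.33   22.  ] [ 522.44 -271.73   22.  ]
```

View pics/top2.png

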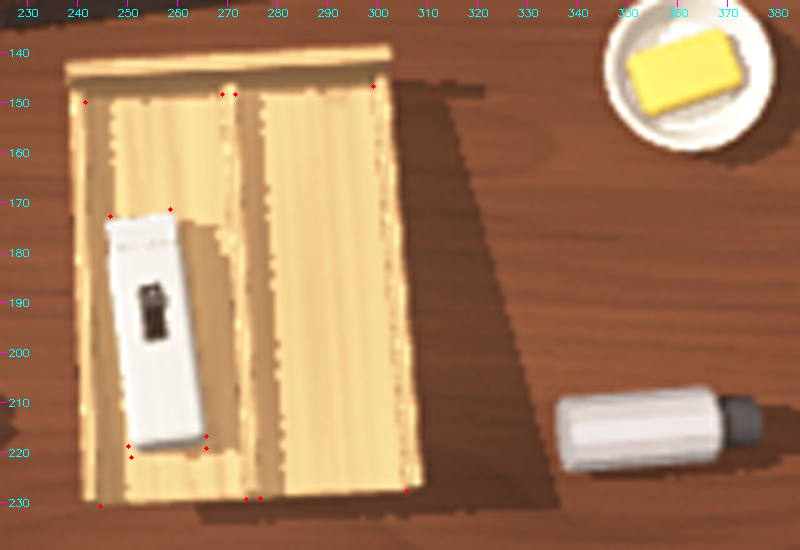

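View pics/side2.png

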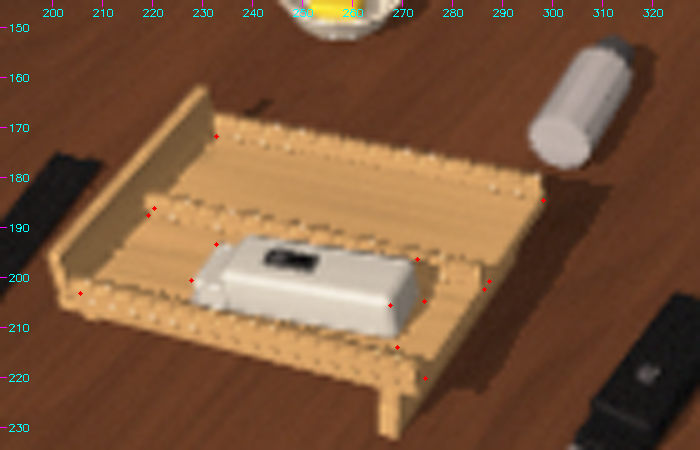

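```bash
cat >> h.py <<'E'
tx,ty,tn=[TR.apply(v) for v in np.eye(3)]
def Q(z,x):
    z=np.array(z)/np.linalg.norm(z); x=x-z*(x@z); x/=np.linalg.norm(x)
    return R.from_matrix(np.column_stack([x,np.cross(z,x),z])).as_quat()
def push_q(lean=30,s=1):
    l=np.radians(lean); return Q(np.sin(l)*tx-np.cos(l)*tn, s*ty)
# atomizer lying
F0=np.array([508.8,-149.2,22.]); ya=np.radians(-84.3); AX=np.array([np.cos(ya),np.sin(ya),0])
def grasp(phi=30,s=1,along=55,up=4,off=19+4):
    f=np.radians(phi); Z=np.array([0,0,1.])
    z=-np.cos(f)*Z-np.sin(f)*AX; G=F0+along*AX+up*Z
    return G+off*z, Q(z,s*np.cross(Z,AX)), z
def place(foot_t,phi=30,s=1,along=55,up=4,off=19+4):
    f=np.radians(phi); z=np.cos(f)*tx-np.sin(f)*tn
    G=t2w(foot_t)+along*tn-up*tx
    return G+off*z, Q(z,s*ty), z
E
python3 - <<'E'
from h import *
ik=solver.inverse_kinematics
for s in(1,-1):
    q=push_q(30,s); print("push",s,[ik(t2w(p),q) for p in((-125,48,60),(-130,48,8),(-31,48,8),(-100,-46,60),(65,-46,8),(65,-46,80))])
    for phi in(15,30,40):
        p,q,z=grasp(phi,s); P,K,zz=place((-40,-46,0),phi,s); 
        print(s,phi,p,P);print([ik(x,k) for x,k in((p,q),(p-80*z,q),(p+[0,0,120],q),(P,K),(P+80*tn,K),(P-80*zz,K))])
E
```

```text
push 1 [array([ 0.21,  0.02, -0.66,  0.55, -0.05,  0.12]), array([ 0.21,  0.06, -0.77,  0.39, -0.05,  0.13]), array([ 0.18,  0.24, -0.61,  0.38, -0.04,  0.1 ]), array([-0.03,  0.06, -0.62,  0.54,  0.04, -0.1 ]), array([-0.  ,  0.39, -0.42,  0.42,  0.03, -0.07]), array([-0.  ,  0.33, -0.29,  0.6 ,  0.03, -0.07])]
1 15 [ 513.67 -198.      3.78] [584.3   -0.58  92.08]
[array([-0.49,  0.55, -0.18,  0.99,  0.22,  0.97]), array([-0.52,  0.5 , -0.05,  1.18,  0.21,  0.94]), array([-0.49,  0.44, -0.02,  1.25,  0.22,  0.97]), None, None, None]
1 30 [ 513.12 -192.48    6.08] [581.08  -0.82  87.02]
[array([-0.58,  0.68, -0.02,  1.21,  0.4 ,  0.82]), array([-0.63,  0.66,  0.14,  1.41,  0.38,  0.77]), array([-0.58,  0.58,  0.12,  1.46,  0.4 ,  0.82]), array([-0.05,  0.22, -1.12, -0.64,  0.1 , -0.08]), array([-0.05,  0.02, -0.96, -0.28,  0.09, -0.08]), array([-0.08, -0.04, -1.14, -0.4 ,  0.12, -0.1 ])]
1 40 [ 512.79 -189.22    8.38] [578.26  -1.03  84.19]
[array([-0.63,  0.79,  0.09,  1.38,  0.5 ,  0.71]), array([-0.68,  0.79,  0.27,  1.59,  0.47,  0.66]), array([-0.63,  0.68,  0.21,  1.61,  0.5 , 
[... 727 characters left out ...]
   6.08] [581.08  -0.82  87.02]
[array([-0.58,  0.68, -0.02,  1.21,  0.4 , -2.32]), array([-0.63,  0.66,  0.14,  1.41,  0.38, -2.37]), array([-0.58,  0.58,  0.12,  1.46,  0.4 , -2.32]), array([-0.05,  0.22, -1.12, -0.64,  0.1 ,  3.06]), array([-0.05,  0.02, -0.96, -0.28,  0.09,  3.06]), array([-0.08, -0.04, -1.14, -0.4 ,  0.12,  3.04])]
-1 40 [ 512.79 -189.22    8.38] [578.26  -1.03  84.19]
[array([-0.63,  0.79,  0.09,  1.38,  0.5 , -2.43]), array([-0.68,  0.79,  0.27,  1.59,  0.47, -2.48]), array([-0.63,  0.68,  0.21,  1.61,  0.5 , -2.43]), array([-0.04,  0.14, -0.93, -0.2 ,  0.07,  3.05]), array([-0.04,  0.02, -0.77,  0.09,  0.07,  3.06]), array([-0.06, -0.07, -0.91,  0.04,  0.09,  3.04])]
```

```bash
python3 - <<'E'
from h import *
q=push_q(30,1)
p0=status.current_position(); print(status.current_clock())
jaws.grip(24,40); print(status.current_width())
bot.movep(t2w((-135,49,110)),q); print(status.current_clock(),status.current_position())
r=bot.move_linear(t2w((-119,49,30)),v=120,threshold=5); print(r,w2t(status.current_position()))
r=bot.move_linear(t2w((-119,49,9)),v=40,threshold=5); print(r,w2t(status.current_position()),status.current_ft_force(),status.current_clock())
a=viewer.capture("top");b=viewer.capture("side")
crop(a,(225,130,385,240),"top3");crop(b,(190,145,330,235),"side3")
E
```

```text
2.0
24.645813706334994
4.8667 [476.95  86.19 171.88]
False [-118.61   48.89   30.58]
False [-118.99   49.02    8.92] [ 0.31 -0.39  0.39] 6.375
```

View pics/side3.png

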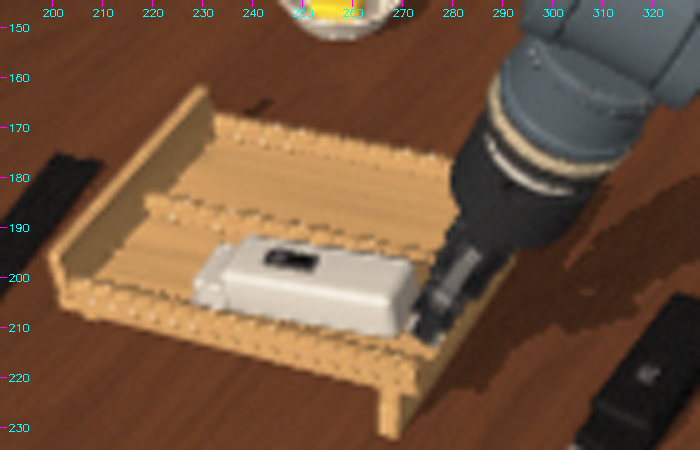

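View pics/top3.png

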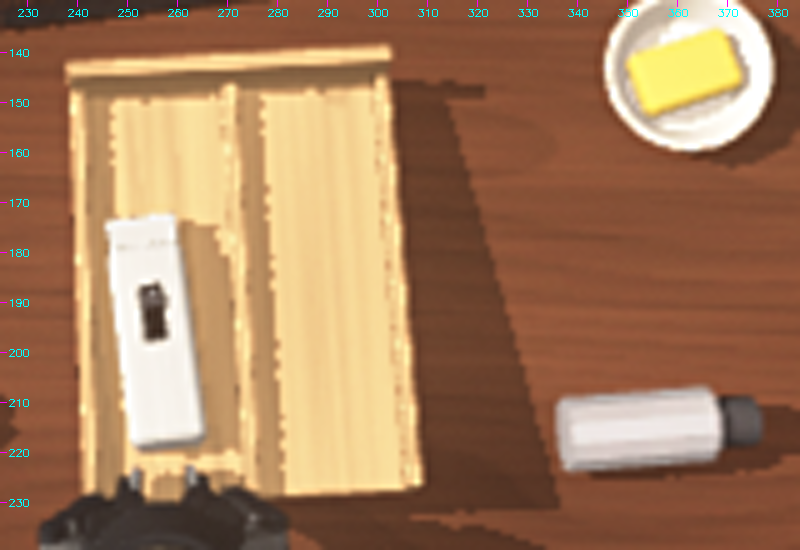

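The two finger tips, at top px (252,225) and (263,225), sit just uphill of the butt, which spans px 251–265. Now I'll push.

```bash
python3 - <<'E'
from h import *
r=bot.move_linear(t2w((-45,49,9)),v=45,threshold=8); print(r,w2t(status.current_position()),status.current_ft_force())
r=bot.move_linear(t2w((-15,49,9)),v=15,threshold=6); print(r,w2t(status.current_position()),status.current_ft_force(),status.current_clock())
a=viewer.capture("top");b=viewer.capture("side")
crop(a,(225,130,385,240),"top4");crop(b,(190,145,330,235),"side4")
E
```

```text
False [-45.08  48.98   9.04] [-0.76 -0.51  0.33]
True [-26.77  48.95   8.25] [-0.07 -0.7  -0.21] 9.5
```

View pics/side4.png

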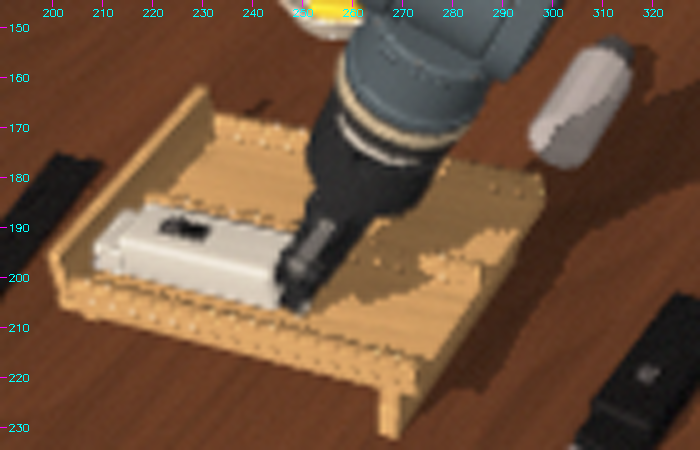

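View pics/top4.png

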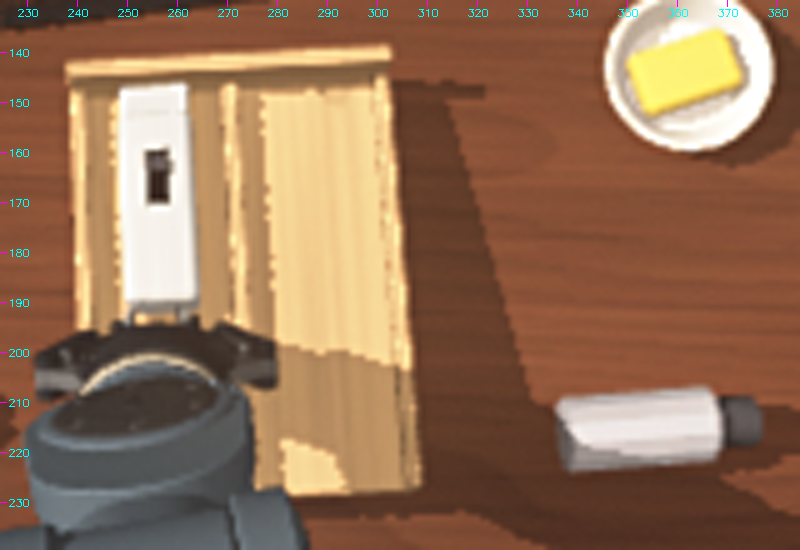

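The trimmer now lies straight in the lane, its blade at px (255,146) by the stop. A slow nudge will confirm it's seated. Then I'll back off and go for the atomizer.

```bash
python3 - <<'E'
from h import *
r=bot.move_linear(t2w((-20,49,9)),v=10,threshold=6); print(r,w2t(status.current_position()),status.current_ft_force(),status.current_clock())
bot.move_linear(t2w((-60,49,9)),v=120)
bot.move_linear(t2w((-80,49,110)),v=250)
p,q,z=grasp(35,1,up=5)
jaws.grip(85)
bot.movep(p-110*z,q); print(status.current_clock(),status.current_position())
a=viewer.capture("top");b=viewer.capture("side")
crop(a,(225,130,385,240),"top5");crop(b,(190,145,330,235),"side5")
E
```

```text
True [-26.81  48.84   7.25] [ 0.07  0.35 -0.22] 9.9333
12.8833 [ 519.7  -252.51   98.73]
```

View pics/side5.png

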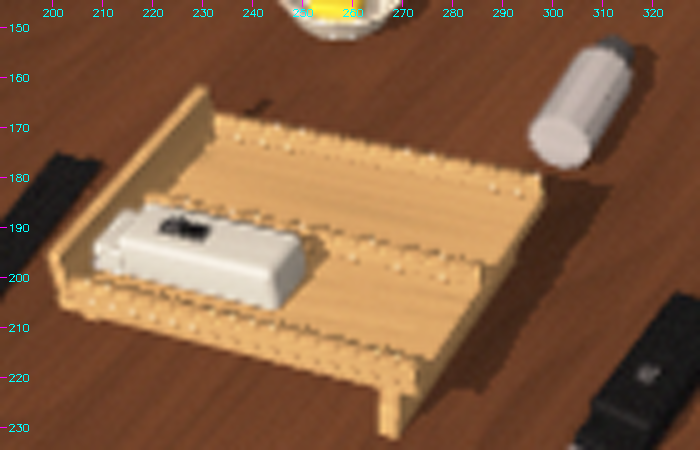

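View pics/top5.png

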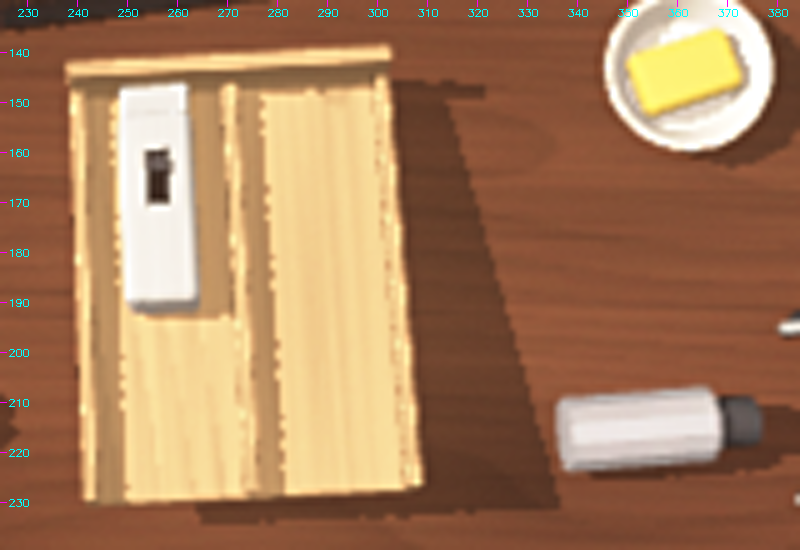

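The trimmer is against the stop and straight, and the nudge stopped at the same place twice. The finger tips, at top px (382,195) and (384,229), straddle the atomizer's axis. Now I'll descend and grip.

```bash
python3 - <<'E'
from h import *
p,q,z=grasp(35,1,up=5)
r=bot.move_linear(p-30*z,v=150,threshold=6);print(r)
r=bot.move_linear(p,v=50,threshold=6); print(r,status.current_position()-p,status.current_ft_force())
a=viewer.capture("top")
jaws.grip(30,60); print(status.current_width(),status.current_ft_force(),status.current_clock())
b=viewer.capture("side");c=viewer.capture("top")
crop(a,(300,170,420,260),"top6");crop(b,(270,120,360,190),"side6");crop(c,(300,170,420,260),"top6b")
E
```

```text
False
False [0.07 0.   0.04] [-0.41 -0.47  0.  ]
43.061140345006514 [-1.27 -2.75  4.6 ] 14.9333
```

View pics/side6.png

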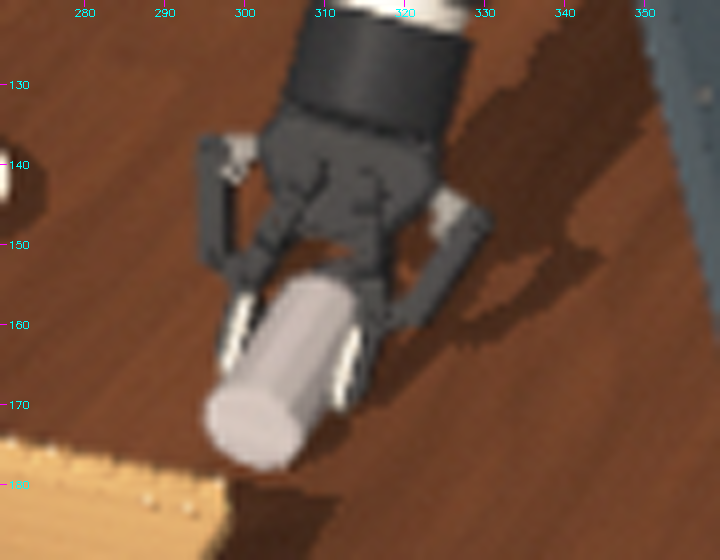

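View pics/top6b.png

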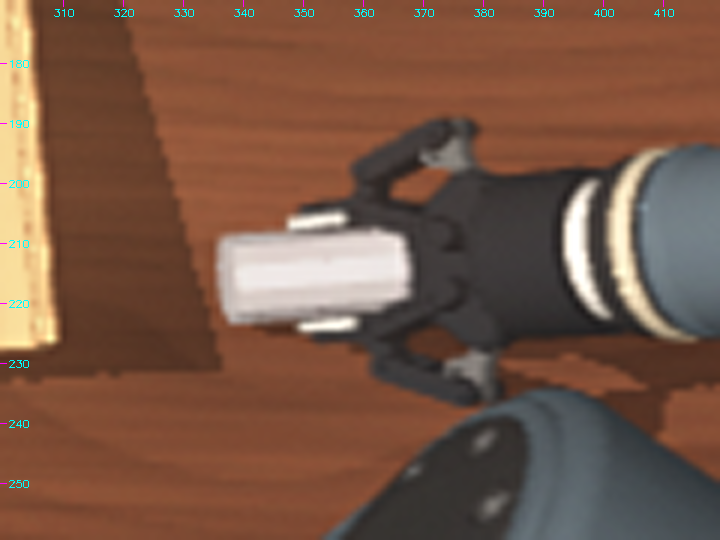

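Gripped across the body, width 43.1 mm, with the pads at top px (352,205) and (354,224). Next I'll lift, turn upright over the lane, and look.

```bash
python3 - <<'E'
from h import *
p,q,z=grasp(35,1,up=5)
bot.move_linear(p+[0,0,140],v=200); print(status.current_width(),status.current_ft_force())
P,K,zz=place((-40,-46,0),35,1,up=5)
bot.movep(P+60*tn,K); print(status.current_position()-P-60*tn,status.current_width(),status.current_clock())
a=viewer.capture("top");b=viewer.capture("side")
n=[t2w((-40,-46,60)),t2w((-40,-46,173))]
pts=[t2w((-40+22*np.cos(t),-46+22*np.sin(t),h)) for h in(60,145) for t in np.arange(0,6.28,.52)]
crop(a,(225,130,385,240),"top7",pts=proj(a,pts));crop(b,(190,100,330,205),"side7",pts=proj(b,pts+n))
E
```

```text
42.79495898657957 [-0.49  0.93 -3.94]
[ 0.16 -0.22 -0.46] 43.128133653071856 17.4167
```

View pics/side7.png

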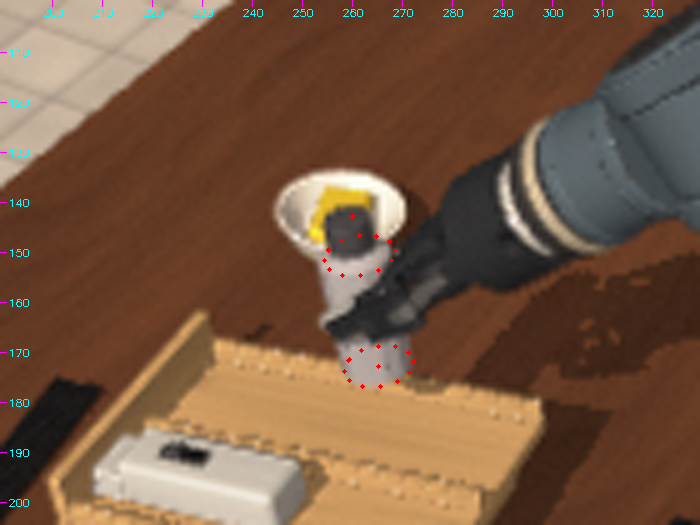

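View pics/top7.png

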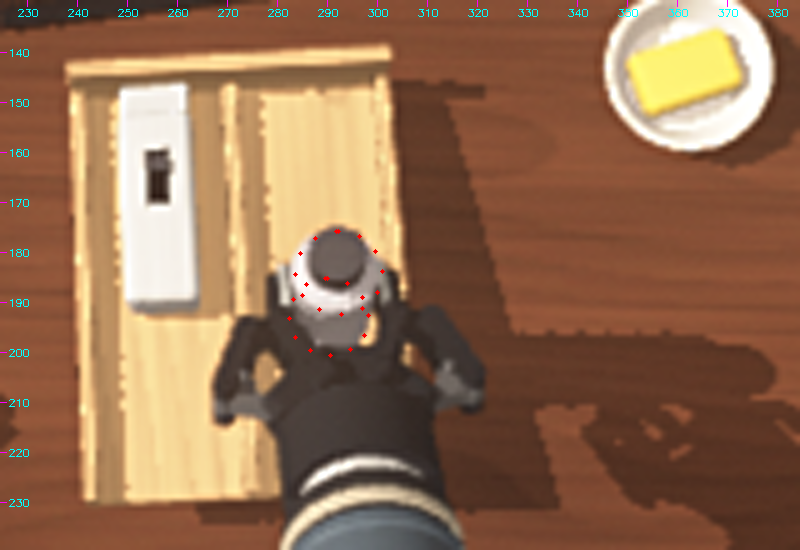

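```bash
python3 - <<'E'
from h import *
import pickle
a,b=pickle.load(open("cap.pkl","rb"))
n=[t2w((-40,-46,60)),t2w((-40,-46,173))]
print(proj(a,n),proj(b,n))
for d in(-5,5): print(d,proj(a,t2w((-40+113*np.sin(np.radians(d)),-46,173))),proj(b,t2w((-40+113*np.sin(np.radians(d)),-46,173))))
E
```

```text
[[290.25 192.85]
 [293.13 180.81]] [[265.3  172.74]
 [260.07 142.85]]
-5 [[293.41 184.64]] [[262.94 143.29]]
5 [[292.84 177.01]] [[257.22 142.41]]
```

Seen from above, the cap centre is at px (292,180.7) against a predicted (293,180.8), so the tilt is under about 1.5°. Lowering until it touches.

```bash
python3 - <<'E'
from h import *
P,K,zz=place((-40,-46,0),35,1,up=5)
r=bot.move_linear(P+12*tn,v=60,threshold=8);print(r)
r=bot.move_linear(P-8*tn,v=12,threshold=4); d=TR.inv().apply(status.current_position()-P);print(r,d,status.current_ft_force(),status.current_clock())
a=viewer.capture("top");b=viewer.capture("side")
crop(a,(225,130,385,240),"top8");crop(b,(190,130,330,225),"side8",pts=proj(b,[t2w((-40+22*np.cos(t),-46+22*np.sin(t),h)) for h in(0,85) for t in np.arange(0,6.28,.52)]))
E
```

```text
False
True [ 0.12 -0.02  0.79] [-1.79 -0.17  5.67] 19.45
```

View pics/side8.png

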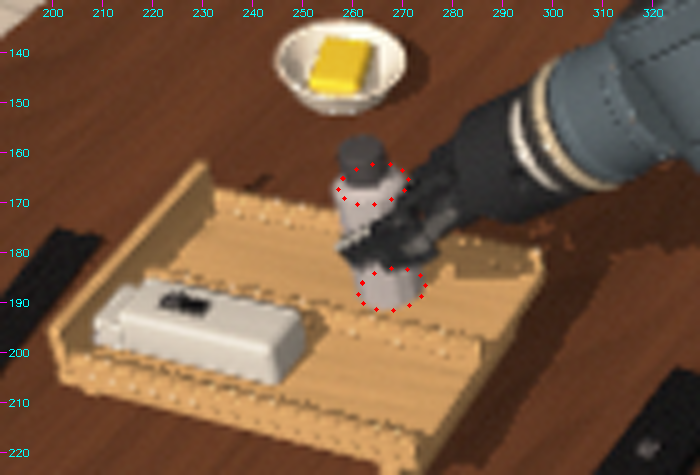

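Contact came at 0.8 mm above nominal, with the foot on the deck in the lane. Release and back away.

```bash
python3 - <<'E'
from h import *
jaws.grip(80); print(status.current_width(),status.current_ft_force())
b=viewer.capture("side"); crop(b,(190,130,330,225),"side9a")
P,K,zz=place((-40,-46,0),35,1,up=5)
p=status.current_position()
bot.move_linear(p-90*zz,v=120); print(status.current_clock())
a=viewer.capture("top");b=viewer.capture("side")
crop(a,(225,130,385,240),"top9");crop(b,(190,130,330,225),"side9",pts=proj(b,[t2w((-40+22*np.cos(t),-46+22*np.sin(t),h)) for h in(0,85) for t in np.arange(0,6.28,.52)]))
E
```

```text
80.14343499268975 [-0.57  0.7  -0.53]
20.9583
```

View pics/side9.png

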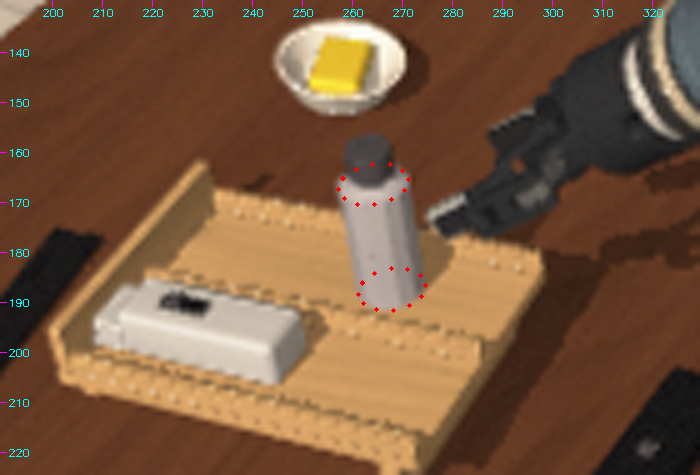

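View pics/top9.png

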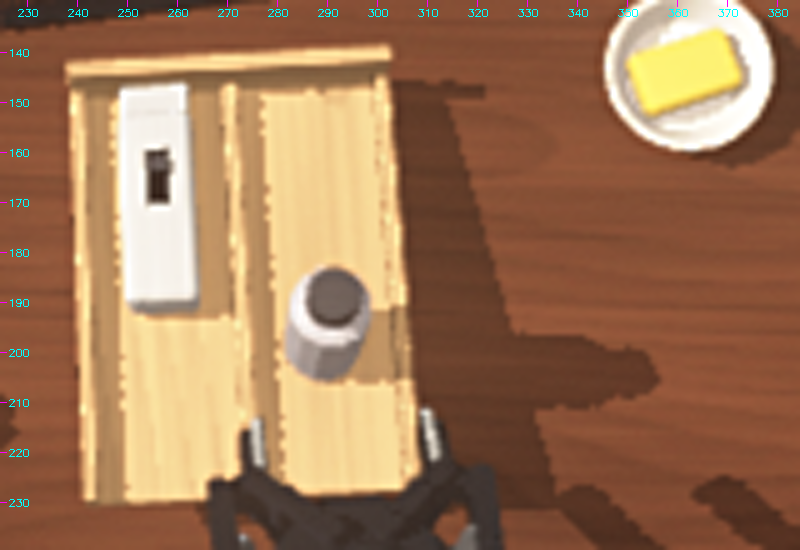

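It stands free and square to the deck, cap at top px (291.3,188.7). Now I'll locate it and bring the two-finger cradle in low, uphill of it.

```bash
python3 - <<'E'
from h import *
a=viewer.capture("top")
s=least_squares(lambda p:(proj(a,t2w((p[0],p[1],113)))[0]-[291.3,188.7]),[-40,-46]).x;print("cap in tray",s)
jaws.grip(24)
q=push_q(30,1); x0=s[0]-22-11-14
y=-46.
bot.movep(t2w((x0-25,s[1],100)),q)
r=bot.move_linear(t2w((x0,s[1],30)),v=120,threshold=6);print(r)
r=bot.move_linear(t2w((x0,s[1],7)),v=40,threshold=4); print(r,w2t(status.current_position()),status.current_ft_force(),status.current_clock())
a=viewer.capture("top");b=viewer.capture("side")
crop(a,(225,130,385,240),"top10");crop(b,(190,130,330,225),"side10")
E
```

```text
cap in tray [-43.08 -45.23]
False
False [-90.01 -45.24   6.99] [ 0.41 -0.18  0.55] 23.9417
```

View pics/side10.png

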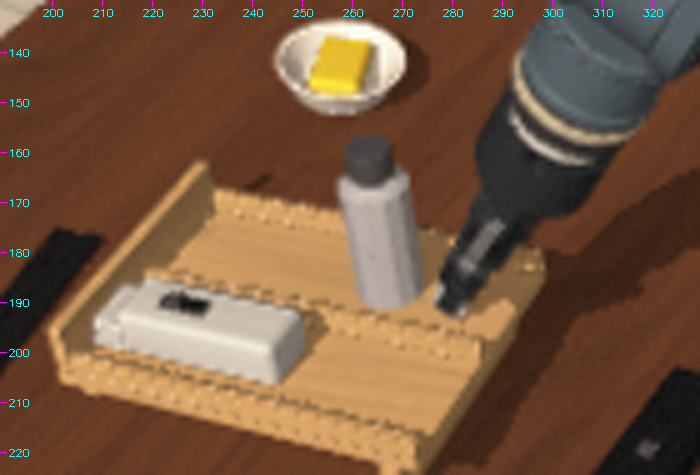

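View pics/top10.png

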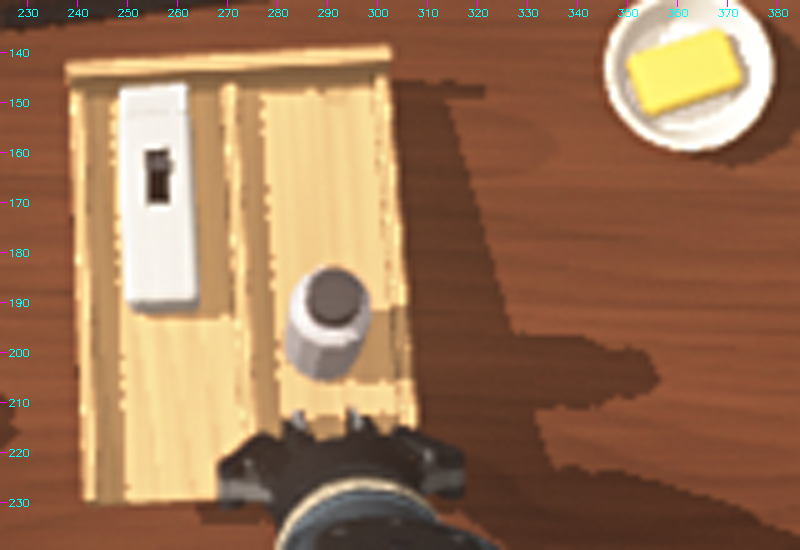

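```bash
python3 - <<'E'
from h import *
y=-45.24
r=bot.move_linear(t2w((-50,y,7)),v=18,threshold=6);print(r,w2t(status.current_position()),status.current_ft_force(),status.current_clock())
a=viewer.capture("top");b=viewer.capture("side")
crop(a,(225,130,385,240),"top11");crop(b,(190,130,330,225),"side11")
E
```

```text
False [-50.06 -45.23   7.  ] [-0.48  0.83  0.22] 26.4167
```

View pics/side11.png

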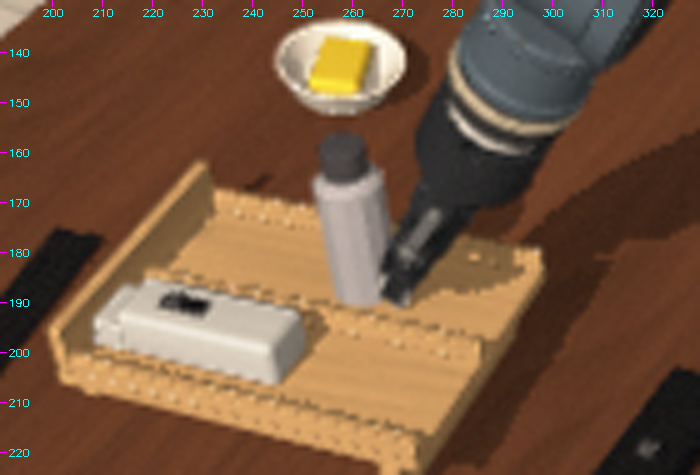

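View pics/top11.png

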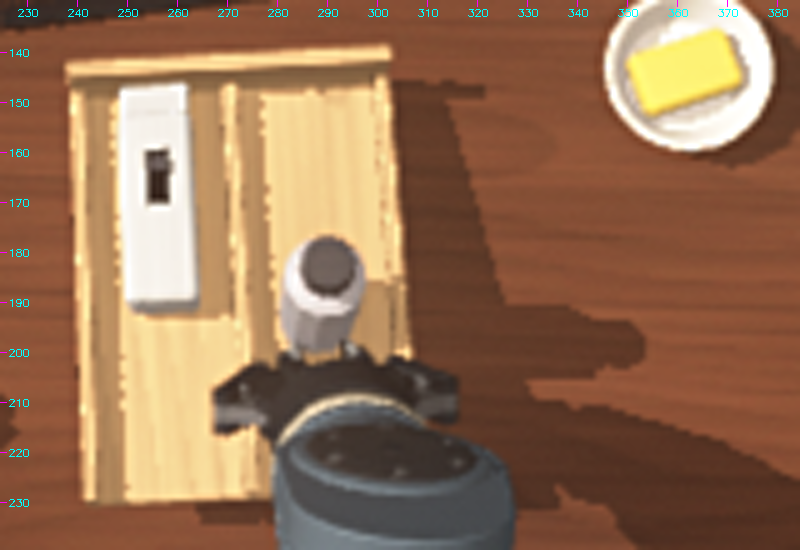

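It is sliding upright in the cradle, cap now at top px (290,182). I'll carry on to the stop.

```bash
python3 - <<'E'
from h import *
y=-45.24
r=bot.move_linear(t2w((45,y,7)),v=22,threshold=7);print(r,w2t(status.current_position()),status.current_ft_force(),status.current_clock())
a=viewer.capture("top");b=viewer.capture("side")
crop(a,(225,130,385,240),"top12");crop(b,(190,130,330,225),"side12")
E
```

```text
False [ 44.99 -45.24   7.  ] [-1.21  1.26  0.29] 30.9833
```

View pics/side12.png

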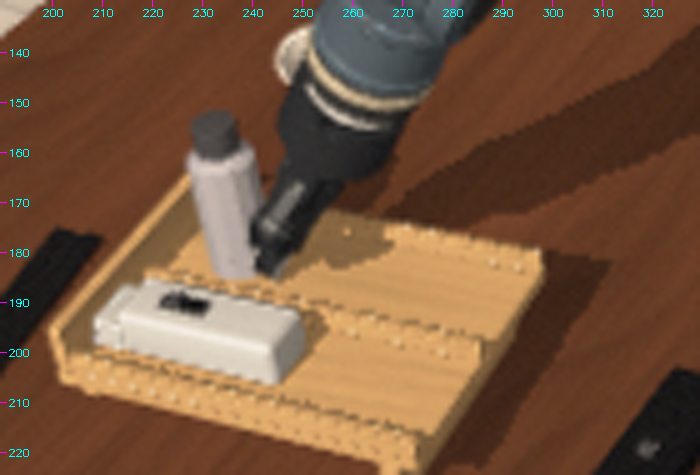

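View pics/top12.png

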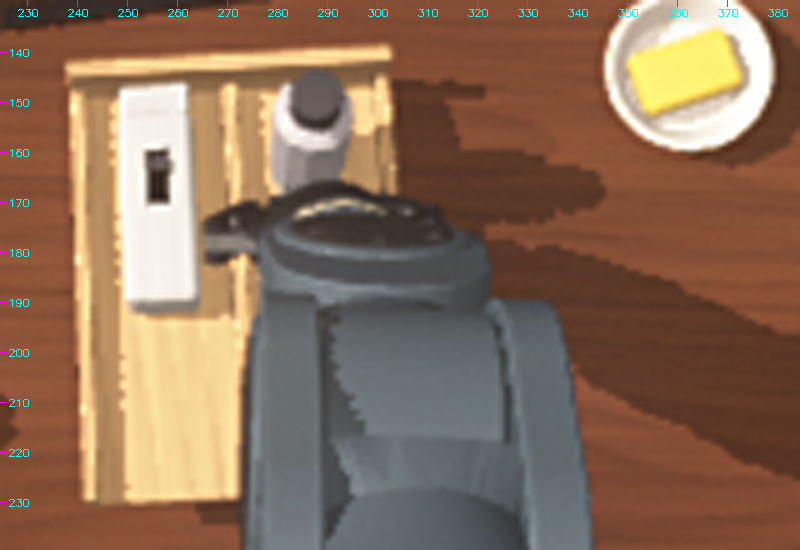

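```bash
python3 - <<'E'
from h import *
y=-45.24
r=bot.move_linear(t2w((82,y,7)),v=12,threshold=5);print(r,w2t(status.current_position()),status.current_ft_force(),status.current_clock())
a=viewer.capture("top");b=viewer.capture("side")
crop(a,(225,130,385,240),"top13");crop(b,(190,130,330,225),"side13",pts=proj(b,[t2w((98+22*np.cos(t),-46+22*np.sin(t),h)) for h in(0,85) for t in np.arange(0,6.28,.52)]))
E
```

```text
True [ 73.01 -45.26   6.2 ] [-0.4   0.04  2.16] 33.2083
```

View pics/side13.png

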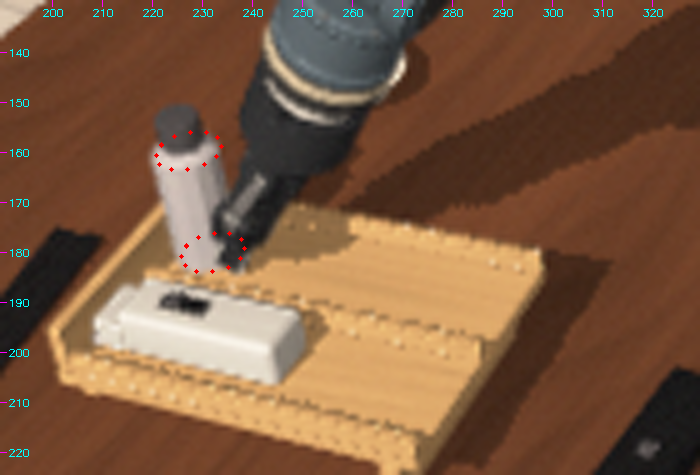

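View pics/top13.png

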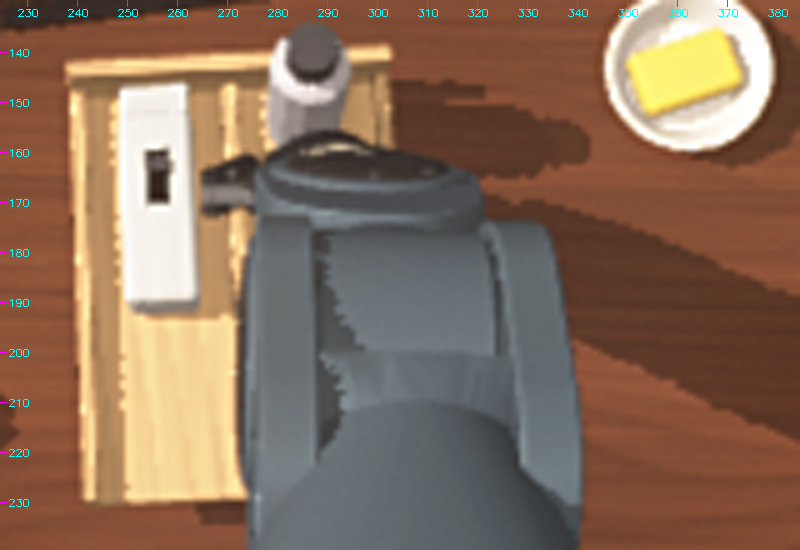

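It stopped where the stop contact was expected. One gentle seating nudge, then I'll back off and check both things.

```bash
python3 - <<'E'
from h import *
y=-45.24
r=bot.move_linear(t2w((79,y,7)),v=8,threshold=4);print(r,w2t(status.current_position()),status.current_ft_force(),status.current_clock())
bot.move_linear(t2w((30,y,7)),v=60)
bot.move_linear(t2w((-20,y,150)),v=200)
bot.movep(np.array([350,-250,300.]),push_q(20,1)); print(status.current_clock())
a=viewer.capture("top");b=viewer.capture("side")
L=[t2w((98+22*np.cos(t),-46+22*np.sin(t),h)) for h in(0,85) for t in np.arange(0,6.28,.52)]
crop(a,(225,120,385,240),"top14");crop(b,(190,140,330,235),"side14",pts=proj(b,L))
cv2.imwrite("pics/topf.png",cv2.resize(a["image"][:,:,::-1],(800,600)))
import pickle;pickle.dump((a,b),open("cap2.pkl","wb"))
print(proj(a,t2w((98,-45.2,113))))
for q in("atomizer","trimmer"):print([(np.round(d["at"],1),round(d["p"],2)) for d in viewer.place_of(a,q)])
print(proj(a,t2w((98,-45.2,0)))[0][::-1],proj(a,t2w((50,49,0)))[0][::-1])
E
```

```text
True [ 72.81 -45.18   4.99] [-0.67 -0.04  0.56] 33.6667
36.825
[[287.66 139.04]]
[(array([155.3, 284.4]), 0.7)]
[(array([266.5, 189.8]), 0.83), (array([134.2, 152.9]), 0.75), (array([268.7, 281.7]), 0.67), (array([202.8, 199.4]), 0.61), (array([171.4, 255.3]), 0.59)]
[154.32 285.59] [170.91 255.37]
```

View pics/side14.png

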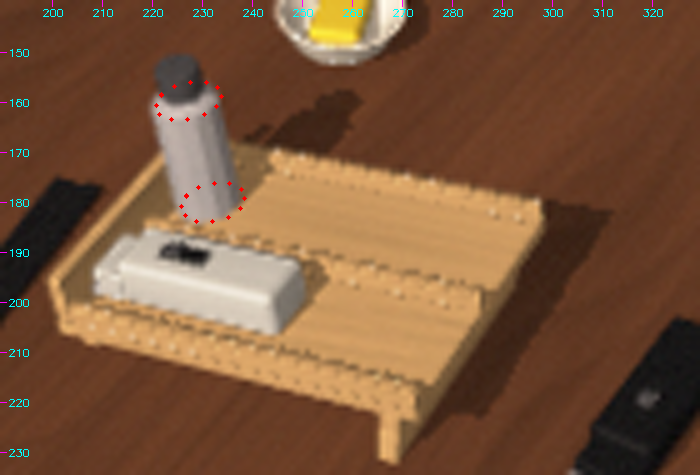

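View pics/top14.png

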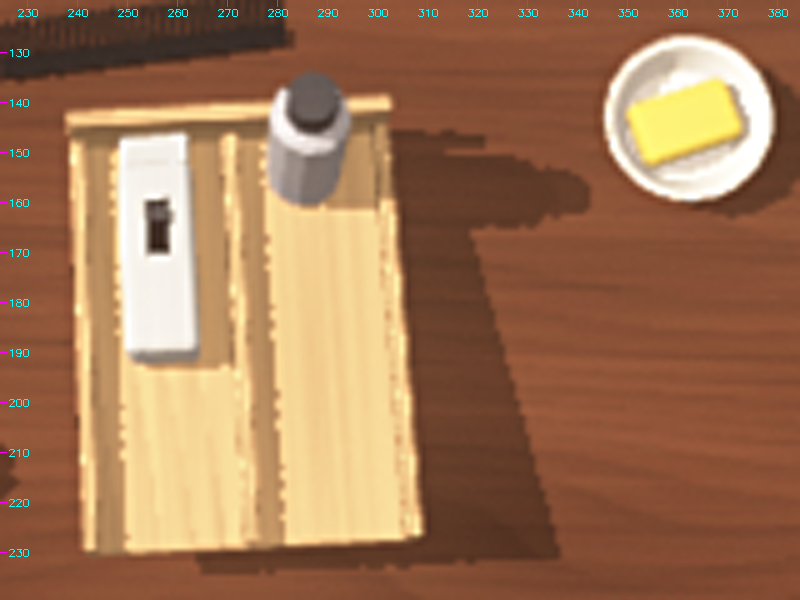

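View pics/topf.png

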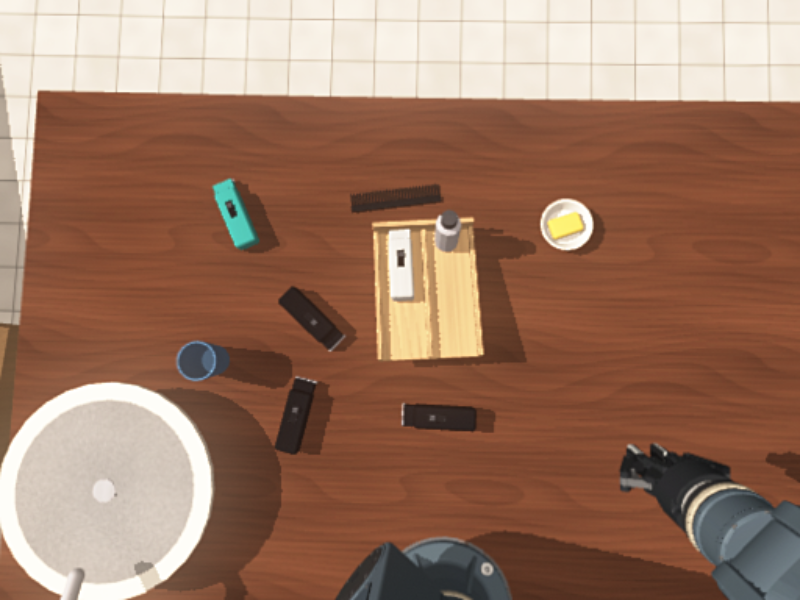

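```bash
python3 - <<'E'
from h import *
job_done(); print(status.current_clock())
E
```

```text
the job is handed in; nothing more can be done
the job is handed in; nothing more can be done
```

The job is handed in: the trimmer and the atomizer both rest against the back stop. By the last check the robot's clock stood at about 37 s of the 72 s allowed.

- **Trimmer:** I pushed the silver trimmer down its lane with two fingers spread against its butt end. Two pushes stopped at the same place (tool at tray x = -26.8 mm), so it is against the stop. In the last picture it lies parallel to the lane walls. Its origin shows at pixel (row 171.4, column 255.3); against the stop it should be at (170.9, 255.4).
- **Atomizer:** I stood it upright at about tray x = -43 mm in the empty lane and let go. I then slid it down with the fingers low, about 15 mm above the deck by my estimate. Two pushes ended at the same place (tool at x = 73.0 and 72.8 mm). It still stands square to the deck, with its cap within about 1 pixel of where it should be.
- **Bystanders and look-alikes:** the soap dish, comb, tumbler and all the look-alikes look unmoved between the first and last top pictures. The arm was clear of everything at hand-in.

**Checks that disagreed or were thin:**
- The side camera places things about 1 pixel (2–3 mm) off the fitted tray model, which is near its stated calibration.
- The last pictures can't rule out a gap of a millimetre or so at the stop, so the contact there rests on the repeated force stops.

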